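# Reset the tripped stirrer controller

### The arm

A 7-joint arm with a two-finger parallel gripper is mounted at the origin on the work surface. World frame = base frame: x ahead of the robot, y to its left, z up, the work surface at z = 0. Lengths are in m, angles in rad, forces in N, time in s.
With the tool pointing down it reaches from about 0.425 to 0.95 m from the base axis. Payload 16.7 kg.
Tool frame: the origin (TCP) lies midway between the tips of the shut fingers; the grasp point (between the pads) lies 19 mm behind it; z points along the fingers, y is the line along which they close (so a half turn about z gives the same grasp; the last joint's range is limited). The gripper opens to 94 mm and grips with 3 to 60 N. Pads are 16 mm wide; open, the fingers measure 119 mm over their backs; the gripper's body (75 mm by 177 mm) begins 78 mm behind the grasp point.
Start: joints at [1.03, 0.426, 0.074, 1.606, -0.034, 1.111, -0.067], TCP at [0.258, -0.624, 0.205] pointing down, gripper open.
Joint ranges: [-2.85, 2.85], [-0.5, 2.14], [-1.23, 1.37], [0.21, 2.46], [-1.02, 4.16], [0.16, 2.05], [-2.73, 2.73]. Speed limits (rad/s): [1.89, 1.89, 2.39, 2.39, 3.01, 3.01, 3.01].

### API

Orientations are given as a unit quaternion [x, y, z, w].
In Python, from rig import manip gives the robot as it stands.
- The arm moves only by the shell command python3 -m crank 'ROWS' [OPENING] [FORCE]. ROWS is a JSON object of lists of equal length, an entry for each row: "travel": the shift along the world's x, y, z in cm, a list of three; "turn": the turn, a rotation vector about the world's x, y, z in degrees, a list of three. In form: {"travel": [[dx, dy, dz], ...], "turn": [[wx, wy, wz], ...]}. A call has exactly 5 rows; each row is the pose to reach, as a shift and turn from the pose commanded when the call began; what a row does not reach only later rows make up. A row lasts 1/10 s, in which the tool goes at most 50 mm and 8.59 degrees, less where a joint would pass 70% of its speed; a pose out of reach is approached as far as the arm can. A call with a gripper value outside its range is refused whole. OPENING is the closure, from 0 (fully open) to 1 (shut), set as the call begins (- or left out, the last holds). The fingers move at their own pace and stop on an object; FORCE is the grip in N (left out, the last holds). Time passes only in rows, so rows that repeat a pose let the fingers close, or fill a call up. It gives the time, the measured TCP pose, the force, the opening and the grip force at its end, in the units of the state.
- manip.sense(): the state, without advancing time (a new reading comes with each control period).
- manip.get_image(name): name is "side" or "top" or "wrist"; returns a dict with "color" (480x640x3 uint8, red, green, blue), "z_map" (480x640 float32, m along the optical axis (not along the pixel's ray), 0 where there is no reading), "fx", "fy", "cx", "cy" (pixels), "world_to_cam" (4x4, takes a point from world to camera coordinates). Camera axes: x right, y down, z forward; pixel columns grow to the right and rows downward; lengths in m; the calibration is good to about 2 mm. A picture is of the moment at which its call begins.
- manip.close_job(): hands the job in; it is judged then, once.
The state is a dict: "time": time; "joint_pos": joint angles; "qvel": joint speeds; "effort": joint torques, N m; "ee_pos": TCP position; "orientation": TCP orientation; "ft_force": force on the tool from outside, world axes, zero at the start; "moment": the same for the moment, N m; "finger_gap": opening from 0.0 (shut) to 1.0 (fully open); "finger_force": force on a finger pad.
Only numpy, scipy, OpenCV 4.12 (cv2) and the standard library are available. Lean on these libraries where they do the work, as an engineer would, in place of code of your own. Each camera call takes 0.05 s, during which the arm holds its last target. There are 200 camera calls.

### The job

The stirrer controller has tripped. First blow out its reset port: press the orange nozzle cap of the clamped air duster fully down and let it spring back up. Then take the yellow stylus out of its stand, reach it upright through the red-ringed port in the controller's lid and press the recessed reset button fully down; finish while still gripping the stylus and holding the button down, with the beaker, bottle and jar left standing where they are.

Things in the scene. Friction and masses are not known exactly. Their poses are not given: they have to be found in the camera images.
- controller: cream metal controller box, fixed to the bench, 150 (x) x 200 (y) x 100 (z) mm; origin at the centre of its underside, z up; its dials and green rocker are on the -x face. Its lid, 100 mm above the bench, has one round hole, the reset port
- port (a point): centre of the mouth of the reset port, level with the controller's lid: round vertical well of 14 mm diameter with a red ring round it (30 mm outside diameter, 1 mm high), at x -20, y +35 mm from the controller's centre along its own axes
- reset_top (a point): centre of the top of the reset button at the bottom of the port: green, 11 mm diameter, 25 mm below the lid when released; it moves straight down when pressed
- reset (a joint): how far the sprung reset button is pressed, m: 0 released, 0.005 fully down; it starts to move at about 1.8 N and is fully down at 6 N, and springs back when released
- duster: blue and white air duster can clamped upright to the bench beyond the controller, fixed; 52 mm diameter, in a 68 mm diameter foot clamp 12 mm high, 168 mm high with its cap; origin at the centre of its underside, its nozzle points along its -x to the port
- cap_top (a point): centre of the top of the duster's orange nozzle cap: flat, 28 mm diameter, 22 mm high, 168 mm above the bench when released; it moves straight down when pressed
- nozzle_cap (a joint): how far the sprung nozzle cap is pressed, m: 0 released, 0.006 fully down; it starts to move at about 1.8 N and is fully down at 6 N, and springs back when released
- stand: grey weighted block, fixed to the bench, 50 x 50 x 70 mm high, with a vertical round hole of 9 mm diameter, 62 mm deep, in the middle of its top; origin at the centre of its underside
- stylus: loose stylus, about 40 g (28 to 56 g), standing upright in the stand: steel shaft of 6 mm diameter and 60 mm long with a flat tip, then a round yellow handle of 14 mm diameter and 65 mm long with a black band near its top; 125 mm long in all. Origin at the centre of the tip, z along the shaft to the handle. In the stand the handle's lower end rests on the stand's top, the tip is 10 mm above the bench and the handle spans 70 to 135 mm above the bench
- beaker: bystander: empty glass beaker, 72 mm diameter, 90 mm high, origin at the centre of its underside
- bottle: bystander: white plastic bottle, 56 mm diameter, 120 mm high, origin at the centre of its underside
- jar: bystander: amber jar with black lid, 60 mm diameter, 75 mm high, origin at the centre of its underside
Mind the look-alikes: they are no part of the job. Leave any green or purple look-alike of the duster alone.

How it is judged:
On the way, in this order (a step that is already met when the one before it is completed fails the run):
1. the duster's nozzle cap is pressed down (at least 4 of its 6 mm) (value of joint nozzle_cap above 0.004 m), for 0.1 s.
2. the nozzle cap has sprung back up (value of joint nozzle_cap below 0.001 m), for 0.1 s.
3. the fingers hold the stylus clear above its stand (z of stylus in the frame of stand above 0.075 m and contact force between the fingers and stylus above 1 N), for 0.2 s.
At the end, for the whole second after the job is handed in: The reset button is held at least 3.5 of its 5 mm down by the stylus, whose tip is inside the port (within 8 mm of its axis, at least 26.5 mm below the lid), the stylus within 0.25 rad of upright and gripped by the fingers (over 1 N), and the nozzle cap is up again (pressed less than 1 mm) (value of joint reset above 0.0035 m and value of joint nozzle_cap below 0.001 m and horizontal distance between stylus and port below 0.008 m and z of stylus in the frame of controller below 0.0735 m and angle between stylus's own z axis and vertical below 0.25 rad and contact force between the fingers and stylus above 1 N); the arm keeps its last pose, push and grip.
It fails at once if the beaker is pushed more than 30 mm or tipped by more than 0.4 rad (distance of beaker from where it was at the start of the episode above 0.03 m or angle between beaker's own z axis and vertical above 0.4 rad).
It fails at once if the bottle is pushed more than 30 mm or tipped by more than 0.4 rad (distance of bottle from where it was at the start of the episode above 0.03 m or angle between bottle's own z axis and vertical above 0.4 rad).
It fails at once if the jar is pushed more than 30 mm or tipped by more than 0.4 rad (distance of jar from where it was at the start of the episode above 0.03 m or angle between jar's own z axis and vertical above 0.4 rad).
It also fails if it takes over 51 s, if anything falls off the work surface, if the arm or the gripper's body presses on something with over 40 N, if the wrist force passes 120 N, or if a joint passes its speed limit or range.

## Working session

There is one attempt and no reset: what is moved stays moved. The work goes in short steps, Python scripts to look and compute and a shell command to move; the robot and the scene stay as the last step left them, time stands still between calls to the robot, and variables do not carry over. Pictures are saved under pics/ and viewed, at most 10 in all, crops included, and the job is handed in when it is done.

```bash
mkdir -p pics
cat > h.py <<'E'
import numpy as np, cv2
from rig import manip
def grab(n):
    d=manip.get_image(n); np.savez(f'/tmp/{n}.npz',**d); return d
def load(n): return dict(np.load(f'/tmp/{n}.npz'))
def pts(d):
    v,u=np.mgrid[:480,:640]; z=d['z_map']
    c=np.stack([(u-d['cx'])/d['fx']*z,(v-d['cy'])/d['fy']*z,z,np.ones_like(z)],-1)
    return (c@np.linalg.inv(d['world_to_cam']).T)[...,:3]
def ray(d,u,v,h):
    M=np.linalg.inv(d['world_to_cam']); o=M[:3,3]
    r=M[:3,:3]@np.array([(u-d['cx'])/d['fx'],(v-d['cy'])/d['fy'],1]); return o+r*(h-o[2])/r[2]
E
python3 - <<'E'
from h import *
for n in('top','side'):
    d=grab(n); cv2.imwrite(f'pics/{n}1.png',d['color'][...,::-1]); print(n,np.linalg.inv(d['world_to_cam']).round(3).tolist(),d['fx'])
print(manip.sense())
E
```

```text
top [[0.024, -0.998, 0.058, 0.516], [-0.999, -0.026, -0.035, 0.016], [0.037, -0.058, -0.998, 1.05], [0.0, 0.0, 0.0, 1.0]] 446.5433890474336
side [[-0.9, -0.314, 0.302, 0.294], [-0.436, 0.637, -0.635, 0.62], [0.007, -0.704, -0.711, 0.829], [0.0, 0.0, 0.0, 1.0]] 536.1847901938179
{'time': 0.1, 'joint_pos': array([ 1.02948611,  0.426609  ,  0.07386457,  1.60653421, -0.03410772,
        1.11081243, -0.06707989]), 'qvel': array([-0.00035128, -0.0002354 ,  0.0011319 , -0.00189138, -0.00074414,
       -0.00013046, -0.00026119]), 'effort': array([ 7.50446197e-03, -9.37466955e+01,  3.67710784e+00, -4.55036974e+01,
       -4.86134319e-02,  1.69747404e-02, -1.56310114e-05]), 'ee_pos': array([ 0.25757692, -0.62349675,  0.2048902 ]), 'orientation': array([ 9.80874192e-01,  1.94642016e-01, -1.41718252e-04, -5.33263237e-04]), 'ft_force': array([-0.24902471, -0.45320271,  0.01926868]), 'moment': array([ 0.01410994,  0.04739214, -0.06172176]), 'finger_force': 0.0, 'finger_gap': 0.998603555735588}
```

View pics/top1.png

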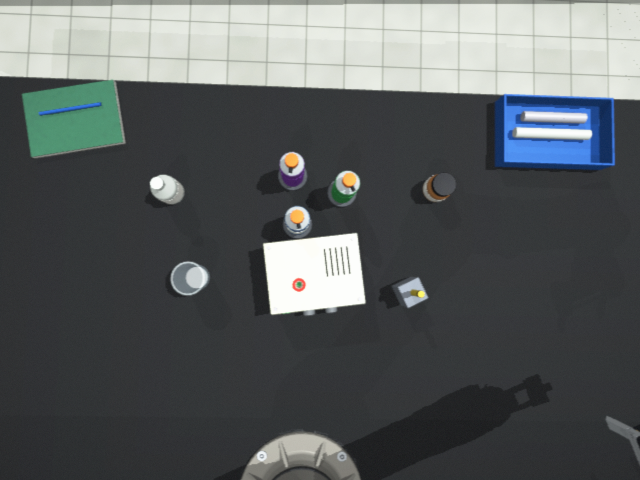

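View pics/side1.png

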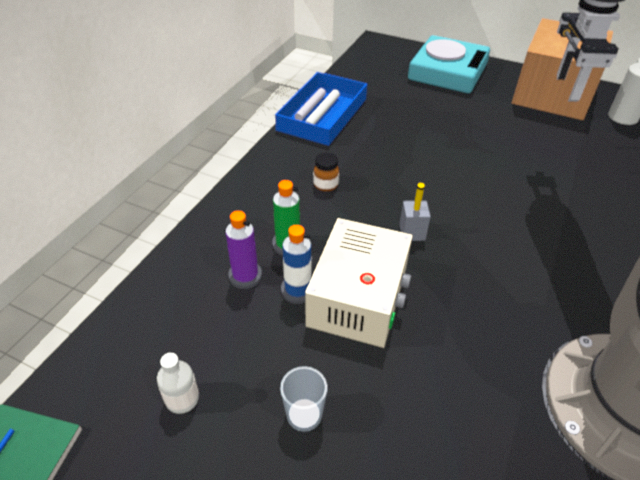

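Top view: blue-bodied duster's orange cap is at about (297,217), the red ring at (299,285) and the yellow stylus top at (421,294). The look-alikes are the purple one at (291,160) and the green one at (349,180). The side view agrees, with the blue duster next to the controller at (297,235).

Run:
```python
from h import *
def cen(m,win):
    x0,x1,y0,y1=win; k=np.zeros_like(m); k[y0:y1,x0:x1]=m[y0:y1,x0:x1]
    n,l,s,c=cv2.connectedComponentsWithStats(k.astype(np.uint8)); i=1+s[1:,4].argmax()
    return c[i],s[i],l==i
W={'top':dict(cap=(280,313,205,226),ring=(285,313,272,298),sty=(412,430,284,304)),
   'side':dict(cap=(284,310,222,246),ring=(355,380,268,290),sty=(410,428,178,216))}
for n in W:
    d=load(n); hsv=cv2.cvtColor(d['color'],cv2.COLOR_RGB2HSV).astype(int); H,S,V=hsv[...,0],hsv[...,1],hsv[...,2]
    P=pts(d)
    M=dict(cap=(H>5)&(H<20)&(S>150)&(V>100),ring=((H<8)|(H>170))&(S>120),sty=(H>20)&(H<35)&(S>130)&(V>80))
    for k,h in dict(cap=.168,ring=.101,sty=.135).items():
        c,s,m=cen(M[k],W[n][k])
        q=P[m]; t=q[q[:,2]>q[:,2].max()-.008]
        print(n,k,c.round(1),s,'ray',ray(d,*c,h).round(4),'depth',np.median(q,0).round(4),'toppart',t.mean(0).round(4),len(t))
    if n=='top':
        m=(S<60)&(V>150)&(abs(P[...,2]-.1)<.01)
        m[:225]=0; cs,_=cv2.findContours(m.astype(np.uint8),0,2); c=max(cs,key=cv2.contourArea)
        b=cv2.boxPoints(cv2.minAreaRect(c)); print('box',[ray(d,*p,.1).round(3)[:2].tolist() for p in b])
        m=abs(P[...,2]-.07)<.008; m[:, :390]=0;m[:,435:]=0;m[:270]=0;m[310:]=0
        cs,_=cv2.findContours(m.astype(np.uint8),0,2); r=cv2.minAreaRect(max(cs,key=cv2.contourArea)); print('stand',r,[ray(d,*p,.07).round(3)[:2].tolist() for p in cv2.boxPoints(r)], ray(d,*r[0],.07))
        for nm,(u,v,h) in dict(purple=(291,160,.168),green=(349,180,.168),jar=(443,184,.075),bottle=(158,184,.12),beaker=(189,279,.05)).items(): print(nm,ray(d,u,v,h).round(3))
```

```text
top cap [296.4 216.7] [291 210  12  14 123] ray [0.6166 0.0231 0.168 ] depth [0.6162 0.0223 0.1678] toppart [0.5165 0.0164 1.0501] 2
top ring [298.6 284.3] [293 278  12  13  72] ray [0.4806 0.0153 0.101 ] depth [0.481  0.0155 0.1007] toppart [0.5165 0.0164 1.0501] 1
top sty [417.5 293.1] [412 290  12   7  55] ray [ 0.4694 -0.2296  0.135 ] depth [ 0.4695 -0.2308  0.1334] toppart [ 0.4685 -0.2343  0.1353] 33
box [[0.566, 0.094], [0.594, -0.105], [0.444, -0.125], [0.417, 0.073]]
stand ((411.7000427246094, 291.9000244140625), (22.807889938354492, 22.807893753051758), 63.43495178222656) [[0.479, -0.2], [0.502, -0.245], [0.458, -0.268], [0.435, -0.223]] [ 0.46838498 -0.23416539  0.07      ]
purple [0.73  0.037 0.168]
green [ 0.693 -0.08   0.168]
jar [ 0.71  -0.301  0.075]
bottle [0.682 0.312 0.12 ]
beaker [0.485 0.258 0.05 ]
side cap [296.6 235.3] [289 225  16  18 146] ray [0.6089 0.0352 0.168 ] depth [0.6131 0.0324 0.1582] toppart [0.6122 0.0305 0.1647] 59
side ring [366.9 278.4] [360 273  15  11  88] ray [0.4785 0.0173 0.101 ] depth [0.4793 0.0141 0.0993] toppart [0.2935 0.6201 0.8294] 1
side sty [418.7 195. ] [414 182  11  29 191] ray [ 0.459  -0.2023  0.135 ] depth [ 0.4653 -0.2305  0.1043] toppart [ 0.4652 -0.2323  0.1323] 37
```

```bash
python3 -m crank '{"travel":[[2,3.5,2],[4.2,7.5,4],[6.4,11.5,4.5],[8.7,15.6,4.5],[11,19.8,4.5]],"turn":[[0,0,0],[0,0,0],[0,0,0],[0,0,0],[0,0,0]]}' 1 30
python3 -m crank '{"travel":[[2.3,4.2,0],[4.7,8.4,0],[7,12.6,0],[9.4,16.9,0],[11.8,21.2,0]],"turn":[[0,0,0],[0,0,0],[0,0,0],[0,0,0],[0,0,0]]}'
python3 -m crank '{"travel":[[2.3,4.2,0],[4.7,8.4,0],[7,12.6,0],[9.4,16.9,0],[11.8,21.2,0]],"turn":[[0,0,0],[0,0,0],[0,0,0],[0,0,0],[0,0,0]]}'
```

```text
time: 0.6
ee_pos: [0.3682, -0.4241, 0.2506]
orientation: [0.981, 0.194, 0.0, 0.0]
ft_force: [0.6, -0.6, -0.0]
finger_gap: 0.611
finger_force: 0.0
time: 1.1
ee_pos: [0.4861, -0.2119, 0.2505]
orientation: [0.981, 0.195, -0.0, 0.0]
ft_force: [1.0, -0.6, 0.7]
finger_gap: 0.185
finger_force: 0.0
time: 1.6
ee_pos: [0.6042, -0.0001, 0.2503]
orientation: [0.981, 0.194, -0.0, -0.0]
ft_force: [0.9, -0.9, 0.1]
finger_gap: 0.005
finger_force: 0.0
```

```bash
python3 -m crank '{"travel":[[1.2,2.4,0],[1.2,2.4,-2],[1.2,2.4,-4],[1.2,2.4,-5.5],[1.2,2.4,-5.5]],"turn":[[0,0,0],[0,0,0],[0,0,0],[0,0,0],[0,0,0]]}'
python3 - <<'E'
from h import *
a=[grab(n)['color'] for n in('wrist','side')]
b=cv2.resize(a[1][170:330,240:440],(600,480))
cv2.imwrite('pics/w1.png',cv2.resize(np.hstack([a[0],b]),(800,310))[...,::-1])
E
```

```text
time: 2.1
ee_pos: [0.6145, 0.0218, 0.1933]
orientation: [0.981, 0.195, -0.002, -0.0]
ft_force: [-0.8, -0.5, -0.0]
finger_gap: 0.003
finger_force: 0.0
```

View pics/w1.png

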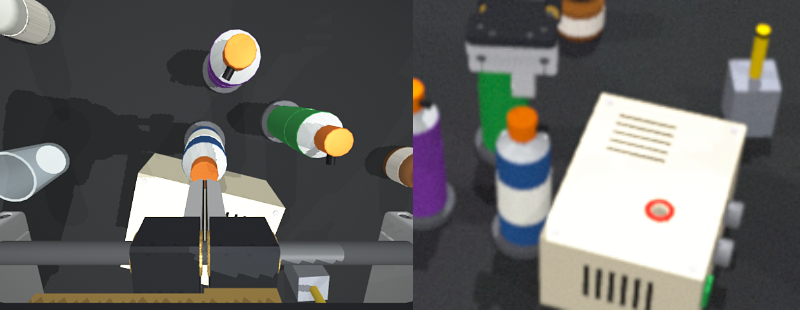

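The fingertips sit just above the blue duster's orange cap and line up with it in both views: about (205,170) in the wrist half and (520,110) in the side half. Next I press.

```bash
python3 -m crank '{"travel":[[0,0,-1],[0,0,-2],[0,0,-2.5],[0,0,-3],[0,0,-3.2]],"turn":[[0,0,0],[0,0,0],[0,0,0],[0,0,0],[0,0,0]]}'
python3 -m crank '{"travel":[[0,0,-0.1],[0,0,-0.1],[0,0,-0.1],[0,0,-0.1],[0,0,-0.1]],"turn":[[0,0,0],[0,0,0],[0,0,0],[0,0,0],[0,0,0]]}'
```

```text
time: 2.7
ee_pos: [0.6155, 0.0221, 0.1631]
orientation: [0.981, 0.195, -0.0, -0.0]
ft_force: [-3.0, -0.4, 4.9]
finger_gap: 0.002
finger_force: 2.6
time: 3.2
ee_pos: [0.6155, 0.0221, 0.1628]
orientation: [0.981, 0.195, -0.0, 0.0]
ft_force: [-3.6, -0.9, 6.0]
finger_gap: 0.003
finger_force: 2.7
```

```bash
python3 -m crank '{"travel":[[0,0,-0.2],[0,0,-0.3],[0,0,-0.3],[0,0,-0.3],[0,0,-0.3]],"turn":[[0,0,0],[0,0,0],[0,0,0],[0,0,0],[0,0,0]]}'
```

```text
time: 3.7
ee_pos: [0.6159, 0.0221, 0.1619]
orientation: [0.981, 0.194, 0.001, 0.0]
ft_force: [-14.0, -2.6, 31.0]
finger_gap: 0.002
finger_force: 15.6
```

```bash
python3 -m crank '{"travel":[[0,0,2],[0,0,5],[0,0,7],[0,0,7],[0,0,7]],"turn":[[0,0,0],[0,0,0],[0,0,0],[0,0,0],[0,0,0]]}'
python3 -m crank '{"travel":[[-2.4,-4.2,0],[-4.8,-8.4,0],[-7.2,-12.6,0],[-9.6,-16.8,0],[-12,-21,0]],"turn":[[0,0,0],[0,0,0],[0,0,0],[0,0,0],[0,0,0]]}' 0.5 15
python3 -m crank '{"travel":[[-2.5,-4.5,0],[-2.5,-4.5,0],[-2.5,-4.5,0],[-2.5,-4.5,0],[-2.5,-4.5,0]],"turn":[[0,0,0],[0,0,0],[0,0,0],[0,0,0],[0,0,0]]}'
python3 - <<'E'
from h import *
a=[grab(n)['color'] for n in('wrist','top')]
b=cv2.resize(a[1][200:320,340:500],(640,480))
cv2.imwrite('pics/w2.png',cv2.resize(np.hstack([a[0],b]),(800,300))[...,::-1])
E
```

```text
time: 4.2
ee_pos: [0.6158, 0.0222, 0.2296]
orientation: [0.981, 0.195, 0.0, 0.0]
ft_force: [0.5, -0.0, -0.5]
finger_gap: 0.008
finger_force: 0.0
time: 4.7
ee_pos: [0.494, -0.1892, 0.2284]
orientation: [0.981, 0.195, -0.001, -0.0]
ft_force: [-0.6, -0.2, 0.2]
finger_gap: 0.395
finger_force: 0.0
time: 5.2
ee_pos: [0.4713, -0.2315, 0.2291]
orientation: [0.981, 0.196, -0.0, -0.0]
ft_force: [0.5, 0.5, -0.2]
finger_gap: 0.497
finger_force: 0.0
```

View pics/w2.png

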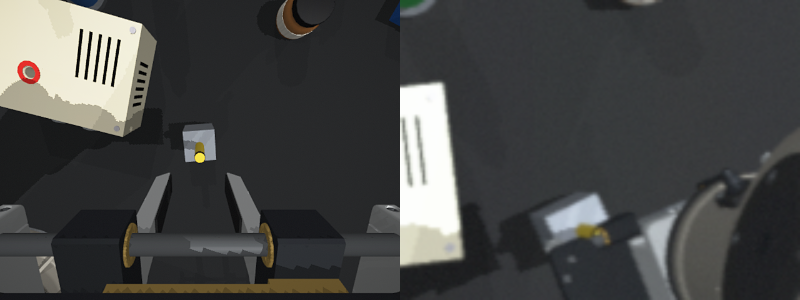

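The yellow stylus top is at about (200,157) in the wrist half, centred between the open fingers, and the port is visible at (29,72). I'll measure both with the wrist camera.

Run:
```python
from h import *
d=load('wrist'); hsv=cv2.cvtColor(d['color'],cv2.COLOR_RGB2HSV).astype(int); H,S,V=hsv[...,0],hsv[...,1],hsv[...,2]; P=pts(d)
def big(m):
    n,l,s,c=cv2.connectedComponentsWithStats(m.astype(np.uint8)); i=1+s[1:,4].argmax(); return l==i,s[i],c[i]
m,s,c=big((H>20)&(H<35)&(S>150)&(V>200)); m2,_,_=big((H>20)&(H<35)&(S>130)&(V>50)&(P[...,2]>.132)&(P[...,2]<.14)); print('sty',s,c,ray(d,*c,.135).round(4), P[m2].mean(0).round(4),m2.sum())
m,s,c=big(((H<8)|(H>170))&(S>150)&(P[...,2]>.09)&(P[...,0]<.55)); (x,y),(a,b),t=cv2.fitEllipse(max(cv2.findContours(m.astype(np.uint8),0,2)[0],key=cv2.contourArea)); print('ring',s,(x,y,a,b),ray(d,x,y,.101).round(4),P[m].mean(0).round(4))
print(manip.sense()['ee_pos'])
```

```text
sty [312 245  16  15 195] [319.42564103 252.01538462] [ 0.4664 -0.2346  0.135 ] [ 0.4663 -0.2345  0.1347] 227
ring [ 28  97  36  37 657] (45.616024017333984, 115.13780975341797, 31.391510009765625, 39.068939208984375) [0.479  0.0167 0.101 ] [0.479  0.0166 0.1013]
[ 0.47122541 -0.23174471  0.22920837]
```

```bash
python3 -m crank '{"travel":[[-0.4,-0.3,0],[-0.4,-0.3,-4],[-0.4,-0.3,-8],[-0.4,-0.3,-12],[-0.4,-0.3,-13.9]],"turn":[[0,0,0],[0,0,0],[0,0,0],[0,0,0],[0,0,0]]}'
python3 -m crank '{"travel":[[0,0,0],[0,0,0],[0,0,0],[0,0,0],[0,0,0]],"turn":[[0,0,0],[0,0,0],[0,0,0],[0,0,0],[0,0,0]]}' 1 25
python3 -m crank '{"travel":[[0,0,0],[0,0,0],[0,0,0],[0,0,0],[0,0,0]],"turn":[[0,0,0],[0,0,0],[0,0,0],[0,0,0],[0,0,0]]}'
```

```text
time: 5.8
ee_pos: [0.4651, -0.2351, 0.0875]
orientation: [0.981, 0.195, -0.001, -0.001]
ft_force: [0.7, 0.0, 0.4]
finger_gap: 0.503
finger_force: 0.0
time: 6.3
ee_pos: [0.4673, -0.2361, 0.0915]
orientation: [0.981, 0.195, 0.001, 0.001]
ft_force: [-0.1, 0.5, 6.8]
finger_gap: 0.143
finger_force: 25.0
time: 6.8
ee_pos: [0.4674, -0.2362, 0.0915]
orientation: [0.981, 0.195, 0.001, 0.001]
ft_force: [-1.2, 0.8, 8.4]
finger_gap: 0.143
finger_force: 25.0
```

```bash
python3 -m crank '{"travel":[[0,0,2],[0,0,5],[0,0,8],[0,0,11],[0,0,12]],"turn":[[0,0,0],[0,0,0],[0,0,0],[0,0,0],[0,0,0]]}'
python3 -m crank '{"travel":[[0,0,0],[0,0,0],[0,0,0],[0,0,0],[0,0,0]],"turn":[[0,0,0],[0,0,0],[0,0,0],[0,0,0],[0,0,0]]}'
python3 -m crank '{"travel":[[0,3,0],[0.3,7,0],[0.5,11,0],[0.7,15,0],[0.9,19,0]],"turn":[[0,0,0],[0,0,0],[0,0,0],[0,0,0],[0,0,0]]}'
python3 -m crank '{"travel":[[0.1,3,0],[0.2,5,0],[0.3,6.2,0],[0.3,6.2,0],[0.3,6.2,0]],"turn":[[0,0,0],[0,0,0],[0,0,0],[0,0,0],[0,0,0]]}'
python3 - <<'E'
from h import *
a=[grab(n)['color'] for n in('wrist','side')]; grab('top')
b=cv2.resize(a[1][130:310,280:460],(480,480))
cv2.imwrite('pics/w3.png',cv2.resize(np.hstack([a[0],b]),(800,343))[...,::-1]); print(manip.sense()['ee_pos'])
E
```

```text
time: 7.3
ee_pos: [0.4678, -0.2363, 0.2138]
orientation: [0.981, 0.195, 0.002, 0.001]
ft_force: [0.0, -0.4, -1.1]
finger_gap: 0.145
finger_force: 25.0
time: 7.8
ee_pos: [0.4664, -0.2357, 0.2097]
orientation: [0.981, 0.195, -0.0, -0.0]
ft_force: [-0.1, -0.5, 0.4]
finger_gap: 0.142
finger_force: 25.0
time: 8.3
ee_pos: [0.4755, -0.0443, 0.2103]
orientation: [0.981, 0.195, -0.0, -0.0]
ft_force: [0.7, -0.3, -1.1]
finger_gap: 0.14
finger_force: 25.0
time: 8.8
ee_pos: [0.4787, 0.0152, 0.2103]
orientation: [0.981, 0.194, -0.0, 0.0]
ft_force: [0.4, 0.3, 0.1]
finger_gap: 0.146
finger_force: 25.0
[0.47869678 0.01497182 0.21036466]
```

View pics/w3.png

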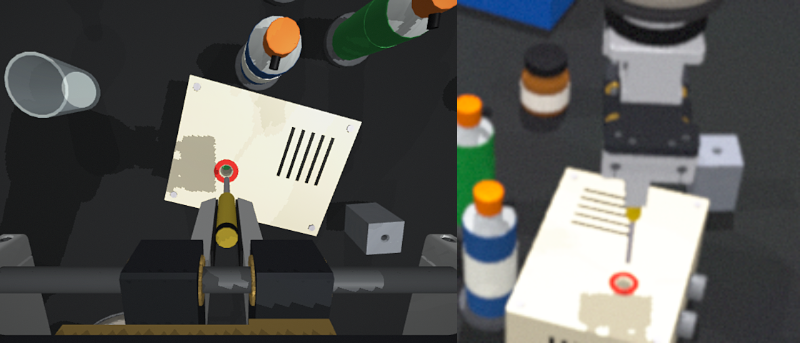

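The stylus is gripped, with its shaft tip near the ring at (227,176) in the wrist half. In the side half the tip is at (629,262) and the ring at (624,283). Next I fit the shaft axis from the depth points in both views.

Run:
```python
from h import *
for n in('wrist','side'):
    d=load(n); P=pts(d); hsv=cv2.cvtColor(d['color'],cv2.COLOR_RGB2HSV).astype(int); H,S=hsv[...,0],hsv[...,1]
    cam=np.linalg.inv(d['world_to_cam'])[:3,3]
    near=(np.hypot(P[...,0]-.479,P[...,1]-.0155)<.03)&(P[...,2]>.11)&(P[...,2]<.187)
    q=P[near]; print(n,len(q),'zmin',q[:,2].min() if len(q) else None,'cam',cam.round(3))
    for a in np.arange(.12,.187,.01):
        t=q[(q[:,2]>=a)&(q[:,2]<a+.01)]
        if len(t): print('  z%.2f n%d'%(a,len(t)),np.median(t,0).round(4),'ext',np.ptp(t,0).round(3))
    m=((H<8)|(H>170))&(S>120)&(abs(P[...,2]-.101)<.006)&(np.hypot(P[...,0]-.479,P[...,1]-.0155)<.03)
    (x,y),ab,_=cv2.fitEllipse(cv2.convexHull(np.argwhere(m)[:,::-1].astype(np.int32))); print('  ring',x,y,ab,ray(d,x,y,.101).round(4))
    v=np.argwhere(near&(P[...,2]<.14)); print('  low shaft px',[(r,v[v[:,0]==r][:,1].mean().round(1)) for r in np.unique(v[:,0])])
```

```text
wrist 173 zmin 0.12760965372175614 cam [0.551 0.046 0.389]
  z0.12 n4 [0.4799 0.0164 0.1288] ext [0.001 0.004 0.002]
  z0.13 n29 [0.48   0.0168 0.1359] ext [0.003 0.005 0.009]
  z0.14 n33 [0.4801 0.0163 0.1443] ext [0.003 0.005 0.01 ]
  z0.15 n34 [0.4801 0.0165 0.1552] ext [0.003 0.005 0.01 ]
  z0.16 n36 [0.4803 0.0166 0.1647] ext [0.003 0.005 0.01 ]
  z0.17 n37 [0.4804 0.017  0.1739] ext [0.004 0.004 0.009]
  ring 316.182373046875 239.0460205078125 (32.480464935302734, 33.621986389160156) [0.4791 0.0172 0.101 ]
  low shaft px [(np.int64(248), np.float64(317.5)), (np.int64(249), np.float64(317.5)), (np.int64(250), np.float64(317.5)), (np.int64(251), np.float64(317.5)), (np.int64(252), np.float64(317.5)), (np.int64(253), np.float64(314.0))]
side 78 zmin 0.12656118804873473 cam [0.294 0.62  0.829]
  z0.12 n2 [0.4779 0.0165 0.1282] ext [0.002 0.002 0.003]
  z0.13 n14 [0.4772 0.0165 0.1344] ext [0.005 0.004 0.008]
  z0.14 n14 [0.4766 0.0168 0.1445] ext [0.006 0.003 0.01 ]
  z0.15 n16 [0.4769 0.0164 0.1562] ext [0.006 0.005 0.009]
  z0.16 n12 [0.4765 0.0159 0.1644] ext [0.005 0.004 0.006]
  z0.17 n16 [0.4769 0.0169 0.176 ] ext [0.005 0.005 0.009]
  z0.18 n4 [0.4765 0.0179 0.1832] ext [0.004 0.003 0.004]
  ring 367.0360107421875 278.4353942871094 (11.431471824645996, 14.605905532836914) [0.4781 0.0173 0.101 ]
  low shaft px [(np.int64(263), np.float64(368.0)), (np.int64(264), np.float64(369.5)), (np.int64(265), np.float64(369.5)), (np.int64(266), np.float64(369.0)), (np.int64(267), np.float64(369.0)), (np.int64(268), np.float64(369.0))]
```

```bash
python3 -m crank '{"travel":[[0.1,0.2,0],[0.1,0.2,-1],[0.1,0.2,-2],[0.1,0.2,-3],[0.1,0.2,-3.5]],"turn":[[0,0,0],[0,0,0],[0,0,0],[0,0,0],[0,0,0]]}'
python3 -m crank '{"travel":[[0,0,-0.5],[0,0,-1],[0,0,-1.3],[0,0,-1.3],[0,0,-1.3]],"turn":[[0,0,0],[0,0,0],[0,0,0],[0,0,0],[0,0,0]]}'
```

```text
time: 9.45
ee_pos: [0.4791, 0.0181, 0.1739]
orientation: [0.981, 0.195, -0.001, -0.0]
ft_force: [0.3, -0.2, 0.1]
finger_gap: 0.142
finger_force: 25.0
time: 9.95
ee_pos: [0.4798, 0.0182, 0.1626]
orientation: [0.981, 0.195, 0.0, -0.0]
ft_force: [-0.0, 0.6, -1.3]
finger_gap: 0.143
finger_force: 25.0
```

```bash
python3 -m crank '{"travel":[[0,0,-0.3],[0,0,-0.6],[0,0,-0.8],[0,0,-0.9],[0,0,-0.9]],"turn":[[0,0,0],[0,0,0],[0,0,0],[0,0,0],[0,0,0]]}' - 40
python3 -m crank '{"travel":[[0,0,-0.1],[0,0,-0.2],[0,0,-0.2],[0,0,-0.2],[0,0,-0.2]],"turn":[[0,0,0],[0,0,0],[0,0,0],[0,0,0],[0,0,0]]}'
```

```text
time: 10.45
ee_pos: [0.4798, 0.0182, 0.1535]
orientation: [0.981, 0.195, 0.0, -0.0]
ft_force: [0.2, -0.6, 3.9]
finger_gap: 0.141
finger_force: 40.0
time: 10.95
ee_pos: [0.4799, 0.0182, 0.1516]
orientation: [0.981, 0.195, 0.0, -0.0]
ft_force: [-0.4, -0.7, 5.3]
finger_gap: 0.145
finger_force: 40.0
```

```bash
python3 -m crank '{"travel":[[0,0,-0.1],[0,0,-0.15],[0,0,-0.15],[0,0,-0.15],[0,0,-0.15]],"turn":[[0,0,0],[0,0,0],[0,0,0],[0,0,0],[0,0,0]]}'
python3 -m crank '{"travel":[[0,0,0],[0,0,0],[0,0,0],[0,0,0],[0,0,0]],"turn":[[0,0,0],[0,0,0],[0,0,0],[0,0,0],[0,0,0]]}'
python3 - <<'E'
from h import *
a=[grab(n)['color'] for n in('wrist','side')]
b=cv2.resize(a[1][130:310,280:460],(480,480))
cv2.imwrite('pics/w4.png',cv2.resize(np.hstack([a[0],b]),(800,343))[...,::-1])
E
```

```text
time: 11.45
ee_pos: [0.4804, 0.0183, 0.1509]
orientation: [0.981, 0.195, 0.001, 0.0]
ft_force: [-2.9, -0.6, 18.3]
finger_gap: 0.141
finger_force: 40.0
time: 11.95
ee_pos: [0.4804, 0.0183, 0.1509]
orientation: [0.981, 0.195, 0.001, 0.0]
ft_force: [-2.3, 0.1, 18.8]
finger_gap: 0.145
finger_force: 40.0
```

View pics/w4.png

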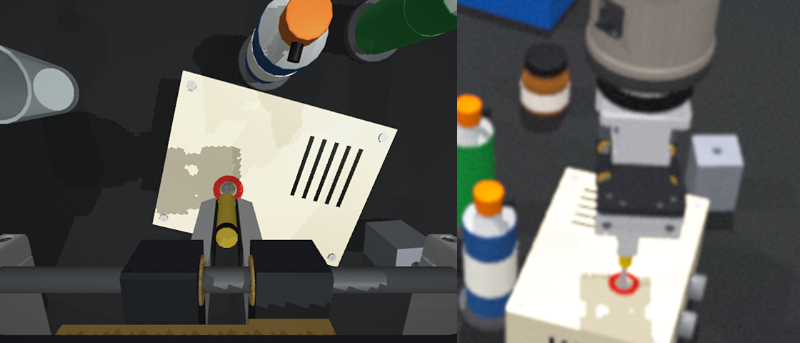

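The stylus stands upright inside the red ring, at (228,188) in the wrist half and (624,283) in the side half. A steady 18.8 N means the button is at its stop, and the duster cap is up, so I'm handing in.

```bash
python3 -c "
from rig import manip; print(manip.close_job())"
```

```text
the job is handed in; nothing more can be done
None
```

I handed the job in: the duster cap was pressed to its stop and sprang back up, and the gripped stylus is upright in the port holding the reset button at its stop (about 19 N); I never moved near the beaker, bottle or jar, and the verdict was not shown.

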